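Slide the scale marker round the bent rod to its photo stop

ROBOT

A 6-joint arm with a two-finger parallel gripper is mounted at the origin on the work surface. World frame = base frame: x ahead of the robot, y to its left, z up, the work surface at z = 0. Lengths are in mm, angles in rad, forces in N, time in s.
With the tool pointing down it reaches from about 300 to 775 mm from the base axis. Payload 14.6 kg.
Tool frame: the origin (TCP) lies between the finger pads; the fingertips stand 19 mm ahead of it and the grasp point (between the pads) is the TCP; z points along the fingers, y is the line along which they close (so a half turn about z gives the same grasp; the last joint's range is limited). The gripper opens to 94 mm and grips with 3 to 60 N. Pads are 16 mm wide; open, the fingers measure 119 mm over their backs; the gripper's body (75 mm by 177 mm) begins 78 mm behind the grasp point.
Start: joints at [1.143, 0.3, 1.521, -0, 1.321, -0.067], TCP at [194.159, 514.579, 201.746] pointing down, gripper open.
Joint ranges: [-3.03, 3.03], [-0.79, 2.21], [0.23, 2.52], [-1.04, 4.18], [0, 3.07], [-2.55, 2.55]. Speed limits (rad/s): [2.22, 2.22, 2.57, 3.14, 3.14, 3.14].

INTERFACE

Orientations are given as [roll, pitch, yaw] about the fixed x, y, z axes, in that order (R = Rz(yaw) Ry(pitch) Rx(roll)).
In Python, from cell import monitor, imaging, job, find_in, trace gives the robot as it stands. The module is installed in compiled form; this text tells all that it offers.
- The arm moves only by the tool arm_command, never from a script. Its argument "steps" is a list of rows, each a list of 5 numbers: the opening, from 0 (shut) to 1 (fully open), then the shift along the tool's x, y, z in mm, then the turn about the tool's z in degrees. In form: [[gripper, dx, dy, dz, turn], ...]. A call has 1 to 20 rows; each row is the pose to reach, as a shift and turn from the pose commanded when the call began, along the tool's axes at that moment; what a row does not reach only later rows make up. A row lasts 1/8 s, in which the tool goes at most 62.5 mm and 10.7 degrees, less where a joint would pass 70% of its speed; a pose out of reach is approached as far as the arm can. A call with a gripper value outside its range is refused whole. The fingers move at their own pace and stop on an object; "force" is the grip in N (left out, the last holds). Time passes only in rows, so rows that repeat a pose let the fingers close. It gives the time, the measured TCP pose, the force, the opening and the grip force at its end, in the units of the state.
- monitor.read_state(): the state, without advancing time (a new reading comes with each control period).
- imaging.camera(name): name is "scene" or "top"; returns a dict with "img" (420x560x3 uint8, red, green, blue), "mtx" (3x3 intrinsics, pixels), "view" (4x4, takes a point from world to camera coordinates). Camera axes: x right, y down, z forward; pixel columns grow to the right and rows downward; lengths in mm; the calibration is good to about 2 mm. A picture is of the moment at which its call begins. There is no depth.
- job.sign_off(): hands the job in; it is judged then, once.
Trained networks look in a picture, given as the dict that the camera call returned (one of the last four; its "shot" number tells which), for a name from the list of things; names that differ only in an ending like _2 or _b are one class to them, and where a whole thing is asked for, a point or a joint stands for the part that bears it (a point fixed in the world has none). Each returns a list of dicts, best first, with "p" (0 to 1); they miss things now and then, are a little off and sometimes report something else, mostly with a low value. They report only what shows in the picture. A call takes as long as a camera call. They do not tell look-alikes from the thing itself.
- find_in(picture, target): "rect" ([centre column, centre row, width, height] in pixels, round what is visible of it).
- trace(picture, target): "region" (420x560 bool, what is visible of it) and "rect" ([centre column, centre row, width, height] in pixels, round what is visible of it).
The state is a dict: "clock": time; "joints": joint angles; "qd": joint speeds; "effort": joint torques, N m; "eef_pos": TCP position; "eef_rot": TCP orientation; "wrist_force": force on the tool from outside, world axes, zero at the start; "moment": the same for the moment, N m; "finger_gap": finger opening in mm; "finger_force": force on a finger pad.
Only numpy, scipy, OpenCV 4.12 (cv2) and the standard library are available. Lean on these libraries where they do the work, as an engineer would, in place of code of your own. Each camera call takes 0.05 s, during which the arm holds its last target. There are 200 camera calls.

TASK

On the photo stand, slide the scale marker along the bent rod, round both corners, until its ring rests right up against the end knob, then let go of it. No two of these rods are bent alike, so ease the ring along gently and follow the rod by feel without straining it, and leave the jars and the vial standing where they are.

Things in the scene. Friction and masses are not known exactly. Their poses are not given: they have to be found in the camera images.
- stand: Photo stand, fixed: a dark steel foot 75 x 60 x 16 mm with an 18 mm post that carries a level, polished 8 mm steel rod, axis 120 mm above the bench. Origin on the bench about the middle of the rod, z up. From above the rod is a Z: leg 1 along the stand's +y, a bend right (clockwise) by 80 degrees, a crossing leg, a bend left by 80 degrees, leg 3 along +y, parallel to leg 1, to the end knob.
- rod_start (a point): Start of leg 1 on the rod's axis at the post, axes as the stand's; leg 1 runs from here along +y. The bends are arcs of 28 mm centre-line radius, the crossing leg has 56 mm of straight between them. Where the rod crosses over differs from stand to stand: leg 1 is 47 to 103 mm long before its bend, and leg 3 is shorter where leg 1 is longer (together 152 mm). It has to be felt or seen.
- stop (a point): Centre of the near face of the end knob (steel disc, 20 mm diameter, 10 mm thick) on the rod's axis at the end of leg 3; axes as the stand's: leg 3 comes to it along +y. 30 mm beyond this face the rod goes down to a rubber foot.
- marker_grip (a point): Centre of the marker's grip stem: square, 14 x 14 mm, 42 mm tall, grey plastic, upright on top of the ring; this point is 37 mm above the ring's centre, about 154 mm above the bench. Its x axis points along the rod towards the end knob, z up. The marker, 50 to 100 g, hangs loose on the rod, stem up, and has to turn with the rod at the bends.
- marker_bore (a point): Centre of the marker's ring, which is 8 mm thick along x (the rod's direction), with a 14 mm bore and 23 mm outside; axes as marker_grip. As it hangs, this point is 3 mm below the rod's axis. Under it is a weighted black and white scale plate, 26 mm long, 4 mm thick, reaching 50 mm below this point. With the ring against the knob this point lies 4 mm before point stop.
- jar_a: Bystander: specimen jar with white cap, 60 mm in diameter, 95 mm tall; origin under its centre.
- jar_b: Bystander: specimen jar with white cap, 54 mm in diameter, 85 mm tall; origin under its centre.
- vial: Bystander: small vial with black cap, 28 mm in diameter, 55 mm tall; origin under its centre.
Not all that is in view belongs to the job. There is more than one size of the part that bears marker_grip; the job needs the smaller.

How it is judged:
By the outcome, as a careful person would: the job done as asked, in the order asked, and still so for the second after the job is handed in, with the robot touching nothing.
It also fails if it takes over 72 s, if anything falls off the work surface, if the arm or the gripper's body presses on something with over 40 N, if the wrist force passes 120 N, or if a joint passes its speed limit or range.

## Working session

There is one attempt and no reset: what is moved stays moved. The work goes in short steps, Python scripts to look and compute and a tool call to move; the robot and the scene stay as the last step left them, time stands still between calls to the robot, and variables do not carry over. Pictures are saved under pics/ and viewed, at most 10 in all, crops included, and the job is handed in when it is done.

Besides the shell and the picture viewer there is one more tool, called after "Request:" as name(argument=value, ...) on one line, values as JSON. arm_command: Moves the arm, as the interface text tells. Its arguments: {"type":"object","properties":{"steps":{"type":"array","items":{"type":"array","items":{"type":"number"}}},"force":{"type":"number"}},"required":["steps"]}

```bash
mkdir -p pics
cat > h.py <<'E'
import numpy as np, cv2
from cell import monitor, imaging, job, find_in, trace
def proj(c,P):
    P=np.atleast_2d(P); q=(c['view'][:3,:3]@P.T).T+c['view'][:3,3]; q=(c['mtx']@q.T).T
    return q[:,:2]/q[:,2:]
def onz(c,px,z):
    R=c['view'][:3,:3];t=c['view'][:3,3];o=-R.T@t
    d=R.T@np.linalg.inv(c['mtx'])@np.array([px[0],px[1],1.]); return o+d*(z-o[2])/d[2]
def save(c,n,crop=None,s=1):
    im=c['img'][:,:,::-1]
    if crop: x0,y0,x1,y1=crop; im=im[y0:y1,x0:x1]
    cv2.imwrite('pics/'+n,cv2.resize(im,None,fx=s,fy=s,interpolation=cv2.INTER_CUBIC))
E
python3 - <<'E'
from h import *
for n in ('scene','top'):
    c=imaging.camera(n); save(c,n+'0.png',None,1.4)
    R=c['view'][:3,:3];print(n,-R.T@c['view'][:3,3],R[2])
    for t in ('stand','marker_grip','jar_a','vial'):
        for d in find_in(c,t)[:4]: print(t,np.round(d['rect']),round(d['p'],2))
s=monitor.read_state();print(s)
E
```

```text
scene [903.355447   -39.1127473  748.95901452] [-0.47543477  0.1029523  -0.87370624]
stand [207. 213. 185.  70.] 0.91
stand [252. 177.  31.  50.] 0.29
marker_grip [148. 180.  29.  44.] 0.71
jar_a [251. 178.  31.  47.] 0.88
jar_a [124. 264.  52.  54.] 0.81
vial [198. 285.  22.  25.] 0.71
top [491.89276247  16.61501732 895.30495776] [ 0.0688823  -0.01467616 -0.99751684]
stand [321. 236. 149.  69.] 0.58
stand [275. 266.  27.  28.] 0.2
marker_grip [370. 251.  18.  14.] 0.64
marker_grip [345. 284.  22.  21.] 0.48
marker_grip [319. 234. 148.  65.] 0.22
jar_a [278. 268.  23.  27.] 0.8
jar_a [386. 206.  36.  29.] 0.69
vial [329. 183.  14.  15.] 0.62
{'clock': 0.5, 'joints': array([ 1.14341296e+00,  2.99944132e-01,  1.52100970e+00, -1.46544114e-05,
        1.32070368e+00, -6.65950075e-02]), 'qd': array([ 0.00033396, -0.00283882, -0.00168456,  0.00169659,  0.00054847,
        0.00168353]), 'effort': array([-5.49717652e-05, -5.31340027e+01, -3.52747679e+01,  7.09015410e-02,
        2.14199064e-02,  2.10148050e-05]), 'eef_pos': array([194.15372833, 514.57426463, 201.71725489]), 'eef_rot': array([-3.14152700e+00,  9.85083361e-06,  2.78080793e+00]), 'wrist_force': array([-0.46637229, -0.57036749,  0.96828488]), 'moment': array([-0.02204181, -0.01878424, -0.00392791]), 'finger_force': 0.0, 'finger_gap': 94.06347705616622}
```

View pics/scene0.png

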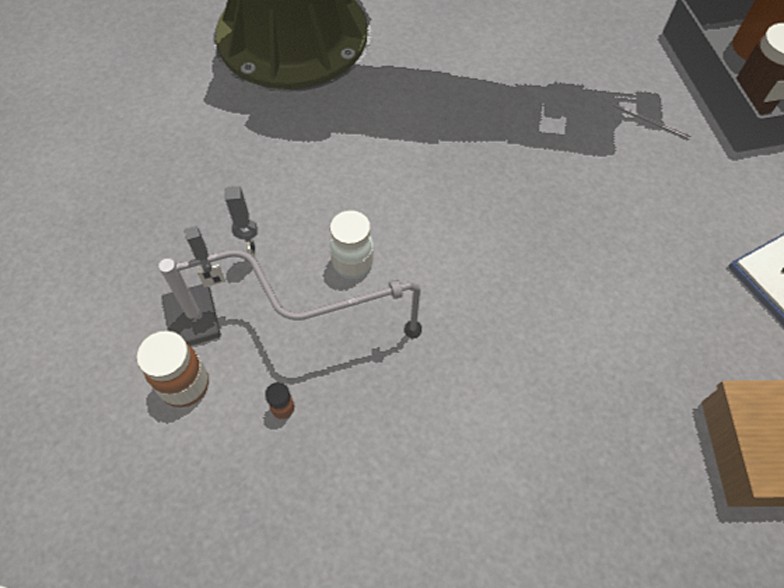

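View pics/top0.png

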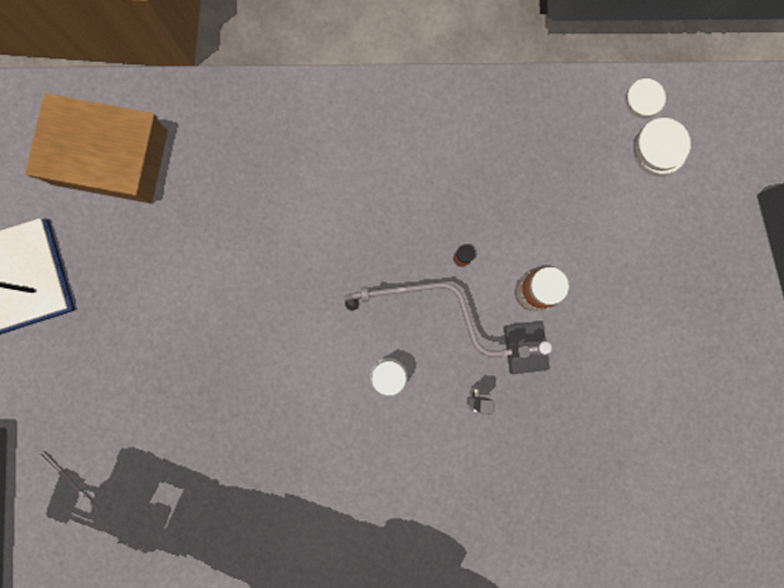

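The top view shows the Z rod from the post at (545,348) to the knob at (363,295). The marker is on the rod near the post at (525,350), and a larger look-alike stands off the rod at (482,400). Next I fit the rod model to the images.

```bash
cat > rod.py <<'E'
import numpy as np
def rod(p,s):
    """centre-line xy and heading at arclength s; p=x0,y0,phi(leg dir),L1"""
    x0,y0,phi,L1=p; a=np.radians(80); r=28
    out=[]
    for q in np.atleast_1d(s):
        x,y,h=x0,y0,phi
        for L,k in ((L1,0),(r*a,-1/r),(56,0),(r*a,1/r),(1e4,0)):
            d=min(q,L)
            if k==0: x+=d*np.cos(h);y+=d*np.sin(h)
            else:
                h2=h+k*d; x+=(np.sin(h2)-np.sin(h))/k; y-=(np.cos(h2)-np.cos(h))/k; h=h2
            q-=d
            if q<=0: break
        out.append((x,y,h))
    return np.array(out)
TOT=152+56+2*28*np.radians(80)
E
python3 - <<'E'
from h import *; from rod import *; from scipy.optimize import minimize
cs=[imaging.camera('top'),imaging.camera('scene')]
pts=[onz(cs[0],np.array(q)/1.4,120) for q in((545,348),(490,352),(450,285),(363,295))]
for q in pts: print(np.round(q))
dts=[]
for c in cs:
    for d in trace(c,'stand')[:1]:
        m=d['region'].astype(np.uint8); print(d['p'],m.sum())
        cv2.imwrite('pics/m%d.png'%len(dts),m*255)
        dts.append((c,cv2.distanceTransform(m,cv2.DIST_L2,5)-cv2.distanceTransform(1-m,cv2.DIST_L2,5)))
s=np.linspace(45,TOT-4,120)
def cost(p,w=(1,1)):
    r=rod(p,s);P=np.c_[r[:,:2],np.full(len(r),120)];J=0
    for (c,dt),wi in zip(dts,w):
        u=proj(c,P).astype(np.float32)
        v=cv2.remap(dt.astype(np.float32),u[:,0],u[:,1],cv2.INTER_LINEAR,borderValue=-50).ravel()
        J-=wi*np.minimum(v,3).mean()
    # end of knob
    return J
a,b=pts[0][:2],pts[3][:2]
# two heading guesses from leg3
for w in((1,1),(1,0),(0,1)):
    best=None
    d=pts[3]-pts[2];ph=np.arctan2(d[1],d[0])
    for L in (50,60,75,90):
        r=minimize(cost,[a[0],a[1],ph,L],args=(w,),method='Nelder-Mead',options=dict(initial_simplex=np.array([a[0],a[1],ph,L])+np.vstack([np.zeros(4),np.diag([8,8,.15,15])]),maxiter=1500))
        if best is None or r.fun<best.fun: best=r
    print(w,best.fun,best.x,rod(best.x,TOT))
    if w==(1,1): p=best.x; np.save('p.npy',p)
for c,n in zip(cs,'ts'):
    im=c['img'].copy(); r=rod(p,np.linspace(0,TOT,60))
    big=cv2.resize(im,None,fx=3,fy=3,interpolation=cv2.INTER_CUBIC)
    for u in proj(c,np.c_[r[:,:2],np.full(60,120)]): cv2.circle(big,tuple(int(k) for k in u*3+1),1,(255,0,0),-1)
    x,y=(240,170) if n=='t' else (90,120)
    cv2.imwrite('pics/f%s.png'%n,big[y*3:y*3+420,x*3:x*3+690,::-1])
E
python3 -c "
import cv2,numpy as np
a=cv2.imread('pics/ft.png');b=cv2.imread('pics/fs.png');h=np.vstack([a,b]);cv2.imwrite('pics/fit.png',cv2.resize(h,None,fx=.7,fy=.7,interpolation=cv2.INTER_AREA))"
```

```text
[ 489. -196.  120.]
[ 485. -122.  120.]
[577. -70. 120.]
[565.  48. 120.]
0.62 1656
0.89 2923
(1, 1) -4.862046241760254 [ 487.35891813 -159.74296742    1.67780311   30.58554601] [[565.04105151  66.72255485   1.67780311]]
(1, 0) -2.1647465229034424 [ 490.5307987  -189.12995825    1.67584302   60.60729179] [[568.6566749   37.18286526   1.67584302]]
(0, 1) -2.603886365890503 [ 489.86859824 -189.8868996     1.67468953   60.50267928] [[568.25547284  36.33565567   1.67468953]]
```

View pics/fit.png

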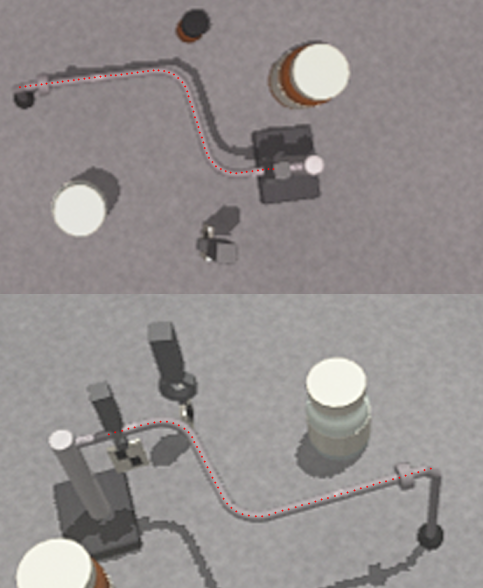

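Run:
```python
from h import *; from rod import *
p=np.load('p.npy'); cs=[imaging.camera('top'),imaging.camera('scene')]
e=np.array([np.cos(p[2]),np.sin(p[2])])
for c,u in zip(cs,((259.,210.5),(282.4,206.2))):
    k=onz(c,u,120)[:2]; print('knob',k, 'pos along rod rel fit end',(k-rod(p,TOT)[0,:2])@e)
# detect marker positions
for c in cs:
    for d in trace(c,'marker_grip')[:3]:
        v,u=np.nonzero(d['region']); print(d['p'],d['rect'],u.mean(),v.mean(), onz(c,(u.mean(),v.mean()),154))
# straight points: bend pts world
print(rod(p,[p[3],p[3]+39.1,p[3]+95.1,p[3]+134.2]))
# known rod profile: intensity scan along leg3 for knob, perpendicular width
for c in cs:
    im=c['img'].astype(float).mean(2); n=np.array([-e[1],e[0]])
    row=[]
    for t in np.arange(-60,10,3):
        q=rod(p,TOT)[0,:2]+e*t
        P=np.array([np.r_[q+n*w,120] for w in (-8,8)]); u=proj(c,P).astype(np.float32)
        v=cv2.remap(im.astype(np.float32),u[:,0],u[:,1],cv2.INTER_LINEAR).ravel(); row.append((int(t),int(v[0]),int(v[1])))
    print(row)
    # stem-top edges: crop
save(cs[1],'mk.png',(110,120,200,200),4)
save(cs[0],'mk2.png',(310,215,410,300),4)
a=cv2.imread('pics/mk.png');b=cv2.imread('pics/mk2.png');a=cv2.copyMakeBorder(a,0,20,0,0,0);cv2.imwrite('pics/mkb.png',np.hstack([a,b[:340]]))
```

```text
knob [565.71752802  48.19081199] pos along rod rel fit end -18.49799515033395
knob [567.02826549  46.91703597] pos along rod rel fit end -19.904475763056357
0.54 [344.0, 285.8, 23.0, 13.0] 342.14912280701753 287.4736842105263 [421.63537129 -99.81819419 154.        ]
0.77 [148.5, 182.3, 24.8, 43.3] 144.51210428305401 184.3556797020484 [ 507.29330437 -148.7198451   154.        ]
0.76 [171.3, 156.2, 25.8, 47.4] 171.328968903437 155.78068739770868 [ 464.29970354 -104.70585854  154.        ]
0.19 [207.4, 213.4, 185.5, 66.7] 177.85709645988956 214.61318609938292 [ 567.82700155 -106.24054288  154.        ]
[[ 4.84092300e+02 -1.29332364e+02  1.67780311e+00]
 [ 5.04157207e+02 -9.94429972e+01  2.81539708e-01]
 [ 5.57952419e+02 -8.38842332e+01  2.81704878e-01]
 [ 5.78007454e+02 -5.39882404e+01  1.67780311e+00]]
[(-60, 83, 132), (-57, 84, 137), (-54, 87, 135), (-51, 86, 133), (-48, 84, 135), (-45, 84, 136), (-42, 94, 135), (-39, 100, 138), (-36, 94, 139), (-33, 101, 137), (-30, 106, 138), (-27, 99, 128), (-24, 108, 115), (-21, 113, 113), (-18, 117, 115), (-15, 129, 133), (-12, 138, 110), (-9, 139, 42), (-6, 135, 47), (-3, 134, 69), (0, 139, 71), (3, 138, 68), (6, 135, 73), (9, 135, 141)]
[(-60, 157, 162), (-57, 156, 160), (-54, 158, 158), (-51, 162, 162), (-48, 161, 164), (-45, 161, 164), (-42, 163, 164), (-39, 155, 160), (-36, 160, 157), (-33, 166, 162), (-30, 167, 165), (-27, 147, 155), (-24, 91, 106), (-21, 95, 170), (-18, 94, 166), (-15, 134, 165), (-12, 168, 157), (-9, 169, 163), (-6, 174, 164), (-3, 121, 164), (0, 84, 164), (3, 98, 165), (6, 152, 164), (9, 159, 163)]
```

View pics/mkb.png

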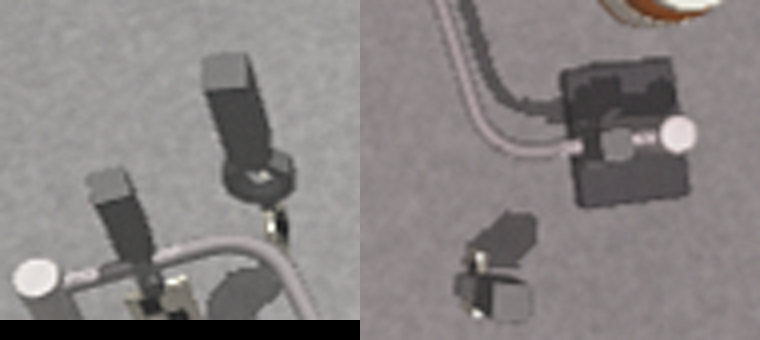

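```bash
cat >> h.py <<'E'
def tri(cs,us):
    from scipy.optimize import least_squares
    r=least_squares(lambda X:np.concatenate([proj(c,X)[0]-u for c,u in zip(cs,us)]),[500,-100,150.]); return r.x,r.fun
E
python3 - <<'E'
from h import *; from rod import *
p=np.load('p.npy'); cs=[imaging.camera('top'),imaging.camera('scene')]
e=np.array([np.cos(p[2]),np.sin(p[2])])
p[:2]-=25*e; p[3]+=25; np.save('p.npy',p); print(p,rod(p,TOT))
for us in (((374.3,251.3),(137.5,166.25)),((348,290),(166.75,138))):
    X,f=tri(cs,np.array(us)); d=X[:2]-p[:2]; print(X,f,'along',d@e,'lat',d@[-e[1],e[0]])
for n,z,uu in(('jb',85,((389,378),(350,226))),('ja',95,((549,286),(163,354))),('v',55,((465,252),(277,394)))):
    print(n,[onz(c,np.array(u)/1.4,z) for c,u in zip(cs,uu)])
s=monitor.read_state();print(s['eef_pos'],s['eef_rot'])
E
```

```text
[ 490.02898531 -184.59997329    1.67780311   55.58554601] [[567.71111869  41.86554897   1.67780311]]
[ 485.29184638 -154.13020953  171.31544063] [-0.8297035  -0.01436054 -0.6792901   0.0148408 ] along 30.80142304564576 lat 1.455790955501395
[ 415.3337183  -111.40896666  136.97885704] [-0.91608652 -0.03913447 -0.79588244  0.02609997] along 80.75002653450457 lat 66.45103145044713
jb [array([451.47828368,  14.45070179,  85.        ]), array([452.44945668,  16.74848359,  85.        ])]
ja [array([ 575.83661354, -211.99315144,   95.        ]), array([ 580.20731516, -210.00933407,   95.        ])]
v [array([ 632.52630367, -100.97387549,   55.        ]), array([ 634.55339692, -100.21202018,   55.        ])]
[194.14489794 514.5770974  201.74065988] [-3.14157997e+00 -9.30383663e-06  2.78084731e+00]
```

```bash
cat >> h.py <<'E'
def delta(x,y,z,head,ref=None):
    """shift/turn in tool axes from pose ref (or state) to world x,y,z, tool x heading (rad)"""
    s=monitor.read_state(); P=s['eef_pos'];yw=s['eef_rot'][2]
    if ref is not None: P=np.array(ref[:3]);yw=ref[3]
    d=np.array([x,y,z])-P; t=(yw-head+np.pi)%(2*np.pi)-np.pi
    return np.round([d[0]*np.cos(yw)+d[1]*np.sin(yw), d[0]*np.sin(yw)-d[1]*np.cos(yw), -d[2], np.degrees(t)],1)
E
python3 -c "
from h import *
print(delta(485.5,-154,215,1.678))"
```

```text
[-508.6 -522.7  -13.3   63.2]
```

Request:
arm_command(steps=[[0.5, -508.6, -522.7, -13.3, 63.2], [0.5, -508.6, -522.7, -13.3, 63.2], [0.5, -508.6, -522.7, -13.3, 63.2], [0.5, -508.6, -522.7, -13.3, 63.2], [0.5, -508.6, -522.7, -13.3, 63.2], [0.5, -508.6, -522.7, -13.3, 63.2], [0.5, -508.6, -522.7, -13.3, 63.2], [0.5, -508.6, -522.7, -13.3, 63.2], [0.5, -508.6, -522.7, -13.3, 63.2], [0.5, -508.6, -522.7, -13.3, 63.2], [0.5, -508.6, -522.7, -13.3, 63.2], [0.5, -508.6, -522.7, -13.3, 63.2], [0.5, -508.6, -522.7, -13.3, 63.2], [0.5, -508.6, -522.7, -13.3, 63.2], [0.5, -508.6, -522.7, -13.3, 63.2], [0.5, -508.6, -522.7, -13.3, 63.2], [0.5, -508.6, -522.7, -13.3, 63.2]], force=8)

```text
clock: 3.12
eef_pos: [485.5, -153.6, 215.2]
eef_rot: [3.141, 0.0, 1.678]
wrist_force: [0.5, 0.4, -0.4]
finger_gap: 46.8
finger_force: 0.0
```

```bash
python3 -c "
from h import *
s=monitor.read_state();print(s)
c=imaging.camera('scene');save(c,'s1.png',(80,90,280,240),4)
print(delta(485.5,-154,158,1.678))"
```

```text
{'clock': 3.125, 'joints': array([-3.78361446e-01,  1.97792147e-01,  1.61642733e+00, -1.93929932e-05,
        1.32701380e+00, -4.85933949e-01]), 'qd': array([-0.00579319,  0.00378905, -0.00355446, -0.00010022,  0.00078331,
        0.00041752]), 'effort': array([ 8.82373983e-02, -4.73137200e+01, -3.53122365e+01,  5.86595200e-02,
        4.94202075e-02,  3.73649920e-03]), 'eef_pos': array([ 485.4996442 , -153.61276038,  215.24085277]), 'eef_rot': array([3.14128366e+00, 1.84487326e-04, 1.67837348e+00]), 'wrist_force': array([ 0.48452179,  0.43475999, -0.41279459]), 'moment': array([-0.07201732,  0.03935212, -0.02658815]), 'finger_force': 0.0, 'finger_gap': 46.7583156876343}
[-0.3 -0.  57.2  0. ]
```

View pics/s1.png

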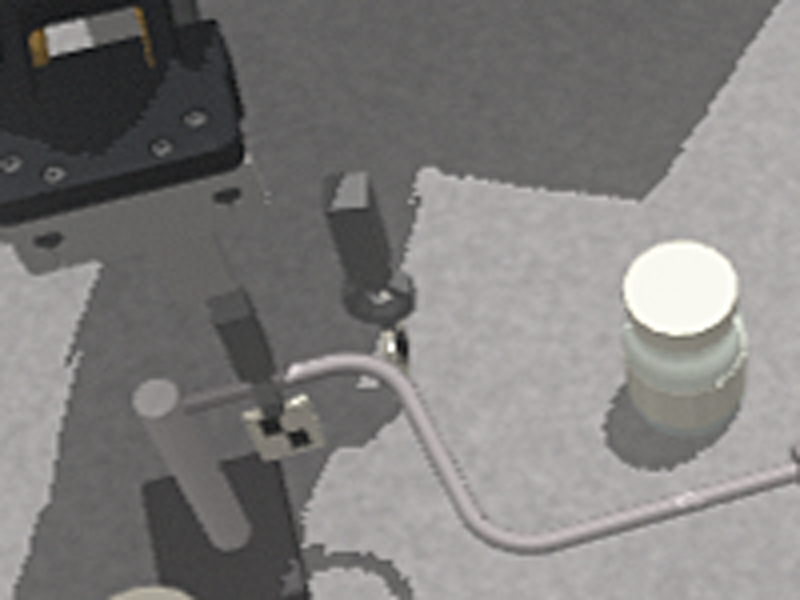

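The gripper is above the small marker, whose stem top is at about (232,300) in the crop. The larger marker at (350,190) is clear of it. I'll descend and close.

Request:
arm_command(steps=[[0.5, 0, 0, 30, 0], [0.5, 0, 0, 52, 0], [0.5, 0, 0, 57, 0], [0.5, 0, 0, 57, 0], [0.0, 0, 0, 57, 0], [0.0, 0, 0, 57, 0], [0.0, 0, 0, 57, 0], [0.0, 0, 0, 57, 0], [0.0, 0, 0, 57, 0], [0.0, 0, 0, 57, 0]], force=8)

```text
clock: 4.42
eef_pos: [485.5, -154.0, 158.2]
eef_rot: [3.141, 0.0, 1.678]
wrist_force: [-1.3, -0.3, 1.7]
finger_gap: 14.3
finger_force: 8.0
```

```bash
python3 -c "
from h import *
s=monitor.read_state();print({k:np.round(s[k],2) for k in ('clock','eef_pos','eef_rot','wrist_force','moment','finger_gap','finger_force')})"
```

```text
{'clock': np.float64(4.42), 'eef_pos': array([ 485.55, -154.04,  158.17]), 'eef_rot': array([3.14, 0.  , 1.68]), 'wrist_force': array([-1.32, -0.26,  1.67]), 'moment': array([-0.07,  0.15, -0.04]), 'finger_gap': np.float64(14.34), 'finger_force': np.float64(7.99)}
```

Request:
arm_command(steps=[[0, 0, 0, -1.5, 0], [0, 0, 0, -3, 0], [0, 0, 0, -3, 0], [0, 0, 0, -3, 0]])

```text
clock: 4.92
eef_pos: [485.5, -154.0, 161.0]
eef_rot: [-3.142, -0.0, 1.678]
wrist_force: [-0.8, -0.7, -1.5]
finger_gap: 14.2
finger_force: 8.0
```

Request:
arm_command(steps=[[0, 0, 1, 0, 0], [0, 0, 2, 0, 0], [0, 0, 2, 0, 0], [0, 0, 2, 0, 0]])

```text
clock: 5.42
eef_pos: [487.5, -153.8, 161.0]
eef_rot: [-3.142, -0.0, 1.678]
wrist_force: [1.1, -1.4, -1.4]
finger_gap: 13.8
finger_force: 8.0
```

Request:
arm_command(steps=[[0, 0, -2, 0, 0], [0, 0, -4, 0, 0], [0, 0, -4, 0, 0], [0, 0, -4, 0, 0]])

```text
clock: 5.92
eef_pos: [483.5, -154.2, 161.1]
eef_rot: [3.142, 0.0, 1.678]
wrist_force: [-0.7, -0.5, -0.6]
finger_gap: 14.5
finger_force: 8.0
```

```bash
cat > plan.py <<'E'
from h import *; from rod import *; import sys
p=np.load('p.npy'); p[0]+=float(sys.argv[4]); p[1]+=float(sys.argv[5])
s=np.arange(float(sys.argv[1]),float(sys.argv[2])+.01,float(sys.argv[3]))
st=monitor.read_state(); print(round(st['clock'],2),np.round(st['eef_pos'],1),np.round(st['eef_rot'][2],3),np.round(st['wrist_force'],1),np.round(st['moment'],2),'stop s',TOT)
print([[0]+[float(v) for v in delta(x,y,161,h)] for x,y,h in rod(p,s)])
E
python3 plan.py 33 71 2.5 -0.7 0
```

```text
5.92 [ 483.5 -154.2  161.1] 1.678 [-0.7 -0.5 -0.6] [-0.07  0.03  0.01] stop s 286.190750489346
[[0, 2.2, 2.5, 0.1, -0.0], [0, 4.7, 2.5, 0.1, -0.0], [0, 7.2, 2.5, 0.1, -0.0], [0, 9.7, 2.5, 0.1, -0.0], [0, 12.2, 2.5, 0.1, -0.0], [0, 14.7, 2.5, 0.1, -0.0], [0, 17.2, 2.5, 0.1, -0.0], [0, 19.7, 2.5, 0.1, -0.0], [0, 22.2, 2.5, 0.1, -0.0], [0, 24.7, 2.5, 0.1, -0.0], [0, 27.2, 2.6, 0.1, 4.9], [0, 29.7, 3.0, 0.1, 10.1], [0, 32.1, 3.5, 0.1, 15.2], [0, 34.5, 4.3, 0.1, 20.3], [0, 36.8, 5.3, 0.1, 25.4], [0, 39.0, 6.4, 0.1, 30.5]]
```

Request:
arm_command(steps=[[0, 2.2, 2.3, 0, 0], [0, 4.7, 2.3, 0, 0], [0, 7.2, 2.3, 0, 0], [0, 9.7, 2.3, 0, 0], [0, 12.2, 2.3, 0, 0], [0, 14.7, 2.3, 0, 0], [0, 17.2, 2.3, 0, 0], [0, 19.7, 2.3, 0, 0], [0, 22.2, 2.4, 0, 0], [0, 24.7, 2.5, 0, 1], [0, 27.2, 2.6, 0, 5], [0, 29.7, 3.0, 0, 10], [0, 32.1, 3.5, 0, 15], [0, 34.5, 4.3, 0, 20], [0, 34.5, 4.3, 0, 20], [0, 34.5, 4.3, 0, 20]])

```text
clock: 7.92
eef_pos: [484.1, -119.5, 161.1]
eef_rot: [3.142, 0.0, 1.33]
wrist_force: [-0.1, 1.0, 0.3]
finger_gap: 14.0
finger_force: 8.0
```

```bash
python3 plan.py 68 95 2.5 -0.7 0
```

```text
7.92 [ 484.1 -119.5  161.1] 1.33 [-0.1  1.   0.3] [-0.07  0.1  -0.04] stop s 286.190750489346
[[0, 2.5, 0.1, 0.1, 5.5], [0, 5.0, 0.5, 0.1, 10.6], [0, 7.4, 1.0, 0.1, 15.7], [0, 9.8, 1.8, 0.1, 20.8], [0, 12.1, 2.8, 0.1, 26.0], [0, 14.3, 4.0, 0.1, 31.1], [0, 16.3, 5.4, 0.1, 36.2], [0, 18.3, 6.9, 0.1, 41.3], [0, 20.1, 8.7, 0.1, 46.4], [0, 21.7, 10.6, 0.1, 51.5], [0, 23.2, 12.6, 0.1, 56.7]]
```

Request:
arm_command(steps=[[0, 2.5, 0.1, 0, 5.5], [0, 5.0, 0.5, 0, 10.6], [0, 7.4, 1.0, 0, 15.7], [0, 9.8, 1.8, 0, 20.8], [0, 12.1, 2.8, 0, 26], [0, 14.3, 4.0, 0, 31], [0, 14.3, 4.0, 0, 31], [0, 14.3, 4.0, 0, 31]])

```text
clock: 8.93
eef_pos: [491.3, -106.6, 161.0]
eef_rot: [-3.142, 0.0, 0.79]
wrist_force: [0.3, -0.5, -0.2]
finger_gap: 14.2
finger_force: 8.0
```

```bash
python3 plan.py 83 131 3 -0.7 0
```

```text
8.93 [ 491.3 -106.6  161. ] 0.79 [ 0.3 -0.5 -0.2] [-0.08  0.12  0.03] stop s 286.190750489346
[[0, 2.5, 0.1, 0.0, 5.2], [0, 5.5, 0.6, 0.0, 11.4], [0, 8.4, 1.3, 0.0, 17.5], [0, 11.2, 2.4, 0.0, 23.7], [0, 13.9, 3.7, 0.0, 29.1], [0, 16.5, 5.2, 0.0, 29.1], [0, 19.1, 6.6, 0.0, 29.1], [0, 21.8, 8.1, 0.0, 29.1], [0, 24.4, 9.6, 0.0, 29.1], [0, 27.0, 11.0, 0.0, 29.1], [0, 29.6, 12.5, 0.0, 29.1], [0, 32.2, 13.9, 0.0, 29.1], [0, 34.9, 15.4, 0.0, 29.1], [0, 37.5, 16.9, 0.0, 29.1], [0, 40.1, 18.3, 0.0, 29.1], [0, 42.7, 19.8, 0.0, 29.1], [0, 45.3, 21.2, 0.0, 29.1]]
```

Request:
arm_command(steps=[[0, 2.5, 0.1, 0, 5.2], [0, 5.5, 0.6, 0, 11.4], [0, 8.4, 1.3, 0, 17.5], [0, 11.2, 2.4, 0, 23.7], [0, 13.9, 3.7, 0, 29], [0, 16.5, 5.2, 0, 29], [0, 19.1, 6.6, 0, 29], [0, 21.8, 8.1, 0, 29], [0, 21.8, 8.1, 0, 29], [0, 21.8, 8.1, 0, 29]])

```text
clock: 10.18
eef_pos: [512.5, -96.8, 161.0]
eef_rot: [-3.142, 0.0, 0.282]
wrist_force: [-0.3, -0.6, -0.1]
finger_gap: 13.9
finger_force: 8.0
```

Request:
arm_command(steps=[[0, 0, 1, 0, 0], [0, 0, 2, 0, 0], [0, 0, 2, 0, 0], [0, 0, 2, 0, 0]])

```text
clock: 10.68
eef_pos: [513.1, -98.7, 161.0]
eef_rot: [-3.142, 0.0, 0.281]
wrist_force: [0.0, -0.2, -1.5]
finger_gap: 14.1
finger_force: 8.0
```

Request:
arm_command(steps=[[0, 0, -2, 0, 0], [0, 0, -4, 0, 0], [0, 0, -4, 0, 0], [0, 0, -4, 0, 0]])

```text
clock: 11.18
eef_pos: [512.0, -94.9, 161.1]
eef_rot: [3.142, -0.0, 0.282]
wrist_force: [-0.0, -0.3, -1.3]
finger_gap: 14.0
finger_force: 8.0
```

```bash
python3 plan.py 107 167 3 -0.7 0;  python3 -c "
from h import *
c=imaging.camera('scene');save(c,'s2.png',(80,90,280,240),4)"
```

```text
11.18 [512.  -94.9 161.1] 0.282 [-0.  -0.3 -1.3] [-0.03  0.15  0.  ] stop s 286.190750489346
[[0, 2.9, 2.0, 0.1, 0.0], [0, 5.9, 2.0, 0.1, 0.0], [0, 8.9, 2.0, 0.1, 0.0], [0, 11.9, 2.0, 0.1, 0.0], [0, 14.9, 2.0, 0.1, 0.0], [0, 17.9, 2.0, 0.1, 0.0], [0, 20.9, 2.0, 0.1, 0.0], [0, 23.9, 2.0, 0.1, 0.0], [0, 26.9, 2.0, 0.1, 0.0], [0, 29.9, 2.0, 0.1, 0.0], [0, 32.9, 2.0, 0.1, 0.0], [0, 35.9, 2.0, 0.1, 0.0], [0, 38.9, 2.0, 0.1, 0.0], [0, 41.9, 2.0, 0.1, 0.0], [0, 44.9, 2.0, 0.1, 0.0], [0, 47.8, 2.0, 0.1, -2.7], [0, 50.8, 1.7, 0.1, -8.8], [0, 53.8, 1.1, 0.1, -15.0], [0, 56.6, 0.2, 0.1, -21.1], [0, 59.4, -1.1, 0.1, -27.3], [0, 61.9, -2.6, 0.1, -33.4]]
```

View pics/s2.png

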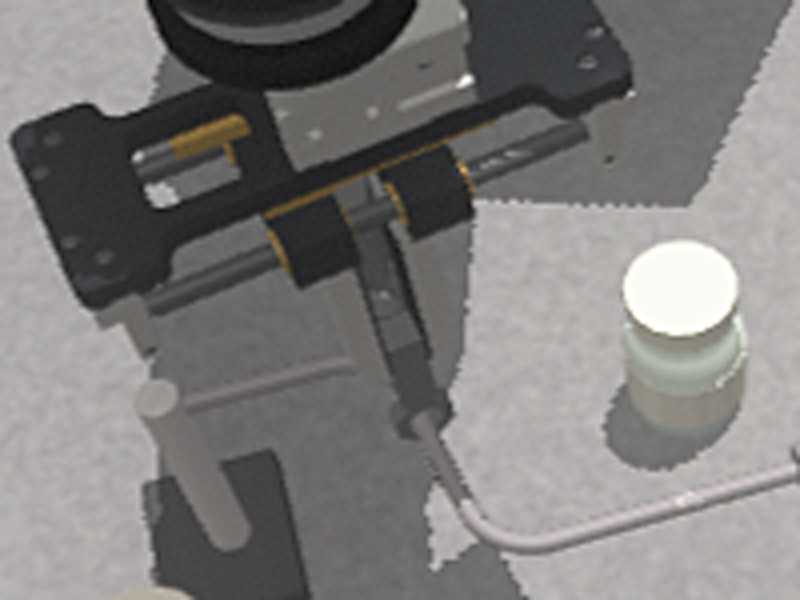

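The ring is threaded on the crossing leg at (420,415) and isn't touching the rod. The model matches, so I continue.

Request:
arm_command(steps=[[0, 2.9, 1.5, 0, 0], [0, 5.9, 2.0, 0, 0], [0, 8.9, 2.0, 0, 0], [0, 11.9, 2.0, 0, 0], [0, 14.9, 2.0, 0, 0], [0, 17.9, 2.0, 0, 0], [0, 20.9, 2.0, 0, 0], [0, 23.9, 2.0, 0, 0], [0, 26.9, 2.0, 0, 0], [0, 29.9, 2.0, 0, 0], [0, 32.9, 2.0, 0, 0], [0, 35.9, 2.0, 0, 0], [0, 38.9, 2.0, 0, 0], [0, 41.9, 2.0, 0, 0], [0, 44.9, 2.0, 0, 0], [0, 47.8, 2.0, 0, -2.7], [0, 50.8, 1.7, 0, -8.8], [0, 53.8, 1.1, 0, -15], [0, 53.8, 1.1, 0, -15], [0, 53.8, 1.1, 0, -15]])

```text
clock: 13.72
eef_pos: [563.9, -81.0, 161.0]
eef_rot: [-3.141, 0.0, 0.541]
wrist_force: [-0.5, 0.3, -0.9]
finger_gap: 14.0
finger_force: 8.0
```

```bash
python3 plan.py 161 200 3 -0.7 0
```

```text
13.72 [563.9 -81.  161. ] 0.541 [-0.5  0.3 -0.9] [-0.04  0.14 -0.04] stop s 286.190750489346
[[0, 3.1, -0.2, -0.0, -6.3], [0, 6.0, -0.7, -0.0, -12.4], [0, 8.9, -1.5, -0.0, -18.5], [0, 11.7, -2.6, -0.0, -24.7], [0, 14.3, -4.0, -0.0, -30.8], [0, 16.8, -5.6, -0.0, -36.9], [0, 19.1, -7.6, -0.0, -43.1], [0, 21.2, -9.7, -0.0, -49.2], [0, 23.0, -12.1, -0.0, -55.4], [0, 24.6, -14.7, -0.0, -61.5], [0, 25.9, -17.4, -0.0, -65.1], [0, 27.2, -20.1, -0.0, -65.1], [0, 28.4, -22.8, -0.0, -65.1], [0, 29.7, -25.5, -0.0, -65.1]]
```

Request:
arm_command(steps=[[0, 3.1, -0.2, 0, -6.3], [0, 6.0, -0.7, 0, -12.4], [0, 8.9, -1.5, 0, -18.5], [0, 11.7, -2.6, 0, -24.7], [0, 14.3, -4.0, 0, -30.8], [0, 14.3, -4.0, 0, -30.8]])

```text
clock: 14.48
eef_pos: [574.1, -70.1, 161.0]
eef_rot: [-3.142, 0.0, 1.079]
wrist_force: [-0.7, 0.0, -1.0]
finger_gap: 14.2
finger_force: 8.0
```

Request:
arm_command(steps=[[0, 2.9, -0.2, 0, -6.1], [0, 5.9, -0.6, 0, -12.3], [0, 8.8, -1.4, 0, -18.4], [0, 11.6, -2.5, 0, -24.6], [0, 14.2, -3.9, 0, -30.7], [0, 16.7, -5.6, 0, -34.3], [0, 19.2, -7.3, 0, -34.3], [0, 21.7, -9.0, 0, -34.3], [0, 24.2, -10.7, 0, -34.3], [0, 24.2, -10.7, 0, -34.3], [0, 24.2, -10.7, 0, -34.3]])

```text
clock: 15.85
eef_pos: [576.1, -43.8, 161.0]
eef_rot: [-3.142, 0.0, 1.679]
wrist_force: [0.0, -0.4, -1.3]
finger_gap: 13.9
finger_force: 8.0
```

```bash
python3 plan.py 203 275 4 -0.7 0
```

```text
15.85 [576.1 -43.8 161. ] 1.679 [ 0.  -0.4 -1.3] [-0.06  0.01  0.03] stop s 286.190750489346
[[0, 3.0, 0.1, 0.0, 0.1], [0, 7.0, 0.1, 0.0, 0.1], [0, 11.0, 0.2, 0.0, 0.1], [0, 15.0, 0.2, 0.0, 0.1], [0, 19.0, 0.2, 0.0, 0.1], [0, 23.0, 0.2, 0.0, 0.1], [0, 27.0, 0.2, 0.0, 0.1], [0, 31.0, 0.2, 0.0, 0.1], [0, 35.0, 0.2, 0.0, 0.1], [0, 39.0, 0.2, 0.0, 0.1], [0, 43.0, 0.2, 0.0, 0.1], [0, 47.0, 0.2, 0.0, 0.1], [0, 51.0, 0.2, 0.0, 0.1], [0, 55.0, 0.2, 0.0, 0.1], [0, 59.0, 0.2, 0.0, 0.1], [0, 63.0, 0.2, 0.0, 0.1], [0, 67.0, 0.2, 0.0, 0.1], [0, 71.0, 0.2, 0.0, 0.1], [0, 75.0, 0.2, 0.0, 0.1]]
```

Request:
arm_command(steps=[[0, 4, 0.1, 0, 0], [0, 8, 0.1, 0, 0], [0, 12, 0.1, 0, 0], [0, 16, 0.1, 0, 0], [0, 20, 0.1, 0, 0], [0, 24, 0.1, 0, 0], [0, 28, 0.1, 0, 0], [0, 32, 0.1, 0, 0], [0, 36, 0.1, 0, 0], [0, 40, 0.1, 0, 0], [0, 44, 0.1, 0, 0], [0, 48, 0.1, 0, 0], [0, 52, 0.1, 0, 0], [0, 56, 0.1, 0, 0], [0, 60, 0.1, 0, 0], [0, 64, 0.1, 0, 0], [0, 68, 0.1, 0, 0], [0, 71, 0.1, 1.5, 0], [0, 73, 0.1, 2.5, 0], [0, 73, 0.1, 2.5, 0]])

```text
clock: 18.35
eef_pos: [568.2, 28.9, 158.4]
eef_rot: [-3.141, -0.0, 1.68]
wrist_force: [0.0, -0.1, -0.8]
finger_gap: 13.8
finger_force: 8.0
```

Request:
arm_command(steps=[[0, 1, 0, 0, 0], [0, 2, 0, 0, 0], [0, 3, 0, 0, 0], [0, 4, 0, 0, 0], [0, 4, 0, 0, 0]])

```text
clock: 18.98
eef_pos: [567.8, 32.9, 158.6]
eef_rot: [3.142, 0.0, 1.68]
wrist_force: [-0.4, -0.4, -1.4]
finger_gap: 13.9
finger_force: 8.0
```

Request:
arm_command(steps=[[0, 0.7, 0, 0, 0], [0, 1.4, 0, 0, 0], [0, 2, 0, 0, 0], [0, 2, 0, 0, 0]])

```text
clock: 19.48
eef_pos: [567.6, 34.8, 158.5]
eef_rot: [3.142, 0.0, 1.68]
wrist_force: [0.2, 0.5, -2.1]
finger_gap: 14.1
finger_force: 8.0
```

```bash
python3 -c "
from h import *
c=imaging.camera('scene');save(c,'s3.png',(230,130,350,220),6)
c=imaging.camera('top');R=c;
print(monitor.read_state()['wrist_force'])"
```

```text
[ 0.10539228 -0.41002145 -0.65178147]
```

View pics/s3.png

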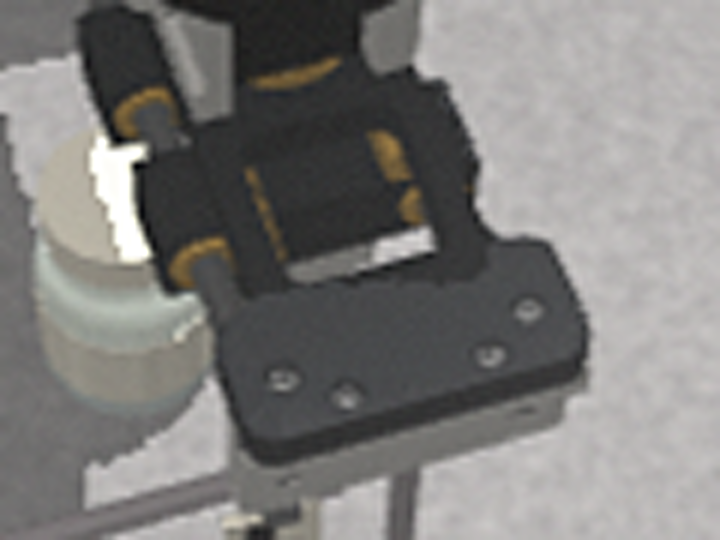

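The gripper hides the knob, so I finish the approach by feel.

Request:
arm_command(steps=[[0, 0.5, 0, 0, 0], [0, 1, 0, 0, 0], [0, 1.5, 0, 0, 0], [0, 1.5, 0, 0, 0]])

```text
clock: 20.08
eef_pos: [567.5, 36.3, 158.6]
eef_rot: [3.142, 0.0, 1.68]
wrist_force: [0.1, 0.1, -1.3]
finger_gap: 13.9
finger_force: 8.0
```

Request:
arm_command(steps=[[0, 0.4, 0, 0, 0], [0, 0.8, 0, 0, 0], [0, 0.8, 0, 0, 0]])

```text
clock: 20.45
eef_pos: [567.3, 37.1, 158.5]
eef_rot: [-3.142, -0.0, 1.68]
wrist_force: [0.2, 0.5, -1.3]
finger_gap: 14.0
finger_force: 8.0
```

Request:
arm_command(steps=[[0, 0.4, 0, 0, 0], [0, 0.8, 0, 0, 0], [0, 0.8, 0, 0, 0]])

```text
clock: 20.82
eef_pos: [567.3, 37.8, 158.6]
eef_rot: [3.141, 0.0, 1.68]
wrist_force: [0.6, -1.2, -0.4]
finger_gap: 13.9
finger_force: 8.0
```

Request:
arm_command(steps=[[0, 0.4, 0, 0, 0], [0, 0.8, 0, 0, 0], [0, 0.8, 0, 0, 0]])

```text
clock: 21.2
eef_pos: [567.3, 38.6, 158.6]
eef_rot: [3.141, 0.0, 1.68]
wrist_force: [0.7, -0.8, -0.3]
finger_gap: 13.9
finger_force: 8.0
```

Request:
arm_command(steps=[[0, 0.3, 0, 0, 0], [0, 0.6, 0, 0, 0], [0, 0.6, 0, 0, 0]])

```text
clock: 21.58
eef_pos: [567.1, 39.2, 158.6]
eef_rot: [3.142, 0.0, 1.68]
wrist_force: [1.3, -1.1, 0.1]
finger_gap: 14.0
finger_force: 8.0
```

```bash
cat > avg.py <<'E'
from h import *
F=[]
for i in range(6):
    c=imaging.camera('scene'); s=monitor.read_state(); F.append(np.r_[s['wrist_force'],s['moment']*1000])
F=np.array(F);print(s['clock'],s['eef_pos'],F.mean(0).round(2),F.std(0).round(2))
E
python3 avg.py
```

```text
21.875 [567.12087787  39.2290229  158.54589938] [ 9.4000e-01 -1.4500e+00 -3.3000e-01 -3.8368e+02 -1.3424e+02  8.8300e+00] [ 0.53  0.55  0.32 37.48 28.1  26.54]
```

Request:
arm_command(steps=[[0, -1, 0, 0, 0], [0, -2.5, 0, 0, 0], [0, -2.5, 0, 0, 0]])

```text
clock: 22.25
eef_pos: [567.3, 36.7, 158.5]
eef_rot: [-3.141, -0.0, 1.679]
wrist_force: [-0.7, 0.2, -1.1]
finger_gap: 14.2
finger_force: 8.0
```

```bash
python3 avg.py
```

```text
22.55 [567.38545407  36.78036531 158.54933037] [ 2.000e-02  2.400e-01 -1.050e+00 -4.297e+01  6.398e+01 -1.000e-01] [ 0.38  0.68  0.47 32.19 29.23 35.1 ]
```

Request:
arm_command(steps=[[0, 0, 0, 0.5, 0], [0.25, 0, 0, 0.5, 0], [0.25, 0, 0, 0.5, 0], [0.25, 0, 0, 0.5, 0], [0.25, 0, 0, 0.5, 0], [0.25, 0, 0, 0.5, 0], [0.25, 0, 0, 0.5, 0], [0.25, 0, 0, 0.5, 0], [0, 0, 0, 0.5, 0], [0, 0, 0, 0.5, 0], [0, 0, 0, 0.5, 0], [0, 0, 0, 0.5, 0], [0, 0, 0, 0.5, 0]], force=15)

```text
clock: 24.18
eef_pos: [567.4, 36.8, 158.1]
eef_rot: [3.142, -0.0, 1.679]
wrist_force: [0.9, 0.2, -0.1]
finger_gap: 13.6
finger_force: 15.0
```

Request:
arm_command(steps=[[0, 0.3, 0, -0.5, 0], [0, 0.6, 0, -0.5, 0], [0, 0.6, 0, -0.5, 0]])

```text
clock: 24.55
eef_pos: [567.3, 37.4, 158.5]
eef_rot: [-3.141, -0.0, 1.68]
wrist_force: [-0.8, 0.3, -0.2]
finger_gap: 14.0
finger_force: 15.0
```

```bash
python3 avg.py
```

```text
24.85 [567.31150334  37.35168919 158.54544755] [-8.000e-02 -2.000e-02 -6.600e-01 -7.920e+01  5.329e+01  5.700e-01] [ 0.53  0.57  0.21 22.16 17.68 14.65]
```

Request:
arm_command(steps=[[0, 0.3, 0, 0, 0], [0, 0.6, 0, 0, 0], [0, 0.6, 0, 0, 0]])

```text
clock: 25.22
eef_pos: [567.3, 38.0, 158.5]
eef_rot: [-3.142, 0.0, 1.68]
wrist_force: [-0.9, 1.2, -0.0]
finger_gap: 13.8
finger_force: 15.0
```

```bash
python3 avg.py
```

```text
25.525 [567.26731669  37.91063567 158.54504688] [  0.19   0.11  -1.09 -51.63  65.54 -10.75] [ 0.38  0.43  0.29 22.61 43.58 28.  ]
```

Request:
arm_command(steps=[[0, 0.3, 0, 0, 0], [0, 0.6, 0, 0, 0], [0, 0.6, 0, 0, 0]])

```text
clock: 25.9
eef_pos: [567.2, 38.6, 158.6]
eef_rot: [-3.142, -0.0, 1.68]
wrist_force: [0.4, -0.3, -1.9]
finger_gap: 13.7
finger_force: 15.0
```

```bash
python3 avg.py
```

```text
26.2 [567.20111872  38.50592277 158.55277756] [ -0.2    0.33  -0.72 -42.36  66.71  12.6 ] [ 0.41  0.38  0.62 19.04 24.58 33.95]
```

Request:
arm_command(steps=[[0, 0.3, 0, 0, 0], [0, 0.5, 0, 0, 0], [0, 0.5, 0, 0, 0]])

```text
clock: 26.58
eef_pos: [567.1, 39.0, 158.5]
eef_rot: [-3.142, -0.0, 1.68]
wrist_force: [-0.4, -0.0, -0.7]
finger_gap: 13.9
finger_force: 15.0
```

```bash
python3 avg.py
```

```text
26.875 [567.15675627  39.02483836 158.55729262] [-2.000e-02  9.000e-02 -9.100e-01 -5.792e+01  6.027e+01 -9.550e+00] [ 0.49  0.43  0.54 35.55 40.18 23.21]
```

Request:
arm_command(steps=[[0, 0.3, 0, 0, 0], [0, 0.6, 0, 0, 0], [0, 0.6, 0, 0, 0]])

```text
clock: 27.25
eef_pos: [567.1, 39.4, 158.6]
eef_rot: [3.142, 0.0, 1.679]
wrist_force: [0.1, -2.3, -1.2]
finger_gap: 13.7
finger_force: 15.0
```

```bash
python3 avg.py
```

```text
27.55 [567.10916738  39.53031707 158.59083928] [-2.0000e-01 -2.5000e+00 -3.3000e-01 -5.9083e+02  4.4400e+01  4.4000e+00] [ 0.44  0.47  0.13 34.02 17.19 45.6 ]
```

Request:
arm_command(steps=[[0, 0.3, 0, 0, 0], [0, 0.6, 0, 0, 0], [0, 0.6, 0, 0, 0]])

```text
clock: 27.92
eef_pos: [567.1, 40.2, 158.6]
eef_rot: [3.142, 0.0, 1.679]
wrist_force: [-0.4, -3.1, -0.2]
finger_gap: 13.3
finger_force: 15.0
```

```bash
python3 avg.py
```

```text
28.225 [567.03544371  40.20821188 158.58351907] [ 6.0000e-02 -2.9100e+00  6.0000e-01 -7.7887e+02  2.8770e+01 -5.9800e+00] [ 0.45  0.46  0.38 37.77 32.27 32.25]
```

Request:
arm_command(steps=[[0, -0.3, 0, 0.3, 0], [0, -0.3, 0, 0.5, 0], [0, -0.3, 0, 0.5, 0], [0.25, -0.3, 0, 0.5, 0], [0.25, -0.3, 0, 0.5, 0], [0.4, -0.3, 0, 0.5, 0], [0.4, -0.3, 0, 0.5, 0], [0.4, -0.3, 0, 0.5, 0], [0.4, -0.3, 0, 0.5, 0], [0.4, -0.3, 0, -10, 0], [0.4, -0.3, 0, -40, 0], [0.4, -0.3, 0, -80, 0], [0.4, -40, 30, -120, 0], [0.4, -90, -60, -120, 0], [0.4, -90, -120, -120, 0], [0.4, -90, -180, -120, 0], [0.4, -90, -180, -120, 0]])

```text
clock: 30.35
eef_pos: [395.7, -69.1, 279.5]
eef_rot: [3.14, 0.001, 1.679]
wrist_force: [0.6, -0.3, 0.2]
finger_gap: 37.2
finger_force: 0.0
```

Run:
```python
from h import *
a=imaging.camera('scene');b=imaging.camera('top')
save(a,'a.png',(240,150,320,230),5);save(b,'b.png',(240,175,310,255),5)
cv2.imwrite('pics/end.png',np.hstack([cv2.imread('pics/a.png'),cv2.imread('pics/b.png')]))
```

```text
(no output)
```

View pics/end.png

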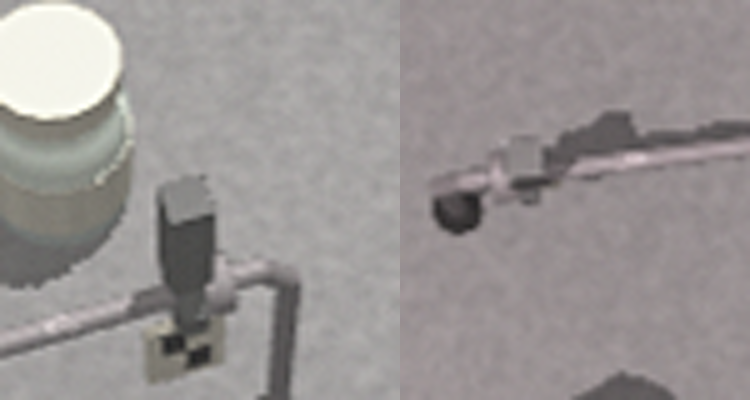

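The scene crop shows the marker hanging upright with its ring at (190,300), against the knob at (222,290). The gripper is clear and the jar beside the knob is still standing. The earlier release showed the ring stays put when I let go, so I'm handing in.

```bash
python3 -c "
from h import *
print(job.sign_off())"
```

```text
the job is handed in; nothing more can be done
None
```

The smaller marker was slid round both corners to the end knob, released there and handed in at about 30 s; contact was by feel (about 3 N), and the last pictures can't show a gap under about 1 mm.

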